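# Roll the turning blank to the green cradle and put the push paddle away

## Task

Pick up the orange push paddle by its black handle and, with it, gently roll the wooden blank along the steel rails until it drops into the cradle at the green end of the track; keep the gripper itself off the blank. Then set the paddle down upright, flat on the floor of its plywood pocket with the sole fully between the walls, and let go. Leave the other things on the bench where they are.

Things in the scene. Friction and masses are not known exactly. Their poses are not given: they have to be found in the camera images.
- track: Fixed grey track, 150 (x) x 540 (y); origin on the bench at its middle, z up. Base plate top at z 10; two steel rails along y, tops at z 24, 20 wide, at x -30 and +30; side fences 138 apart inside, tops at z 52. Both rails are cut by 34 wide gaps centred at y -170 and +170: the cradles (black floor). The blank rolls along y.
- green_end_center (a point): Centre of the green end block (136 x 30 x 50, z 10 to 60) closing one end of the track, 255 from the track's origin along its y, at the + or - end; a like red block closes the other. The green cradle's centre lies 85 from this point towards the track's middle. Axes as the track's.
- red_end_center (a point): Centre of the like red end block at the other end of the track (wrong end).
- blank: The wooden blank itself, origin at its centre, x along its length. It rolls freely, drops about 5 into a cradle once its centre passes the gap's near edge (17 before the cradle's centre), and can climb out if pushed over 15 past the centre or arriving faster than 0.2 m/s. Keep it below 0.4 m/s.
- blank_center (a point): Centre of the wooden blank: barrel 58 in diameter, 100 long, with a tenon 24 in diameter and 15 long at each end (130 in all), about 0.22 kg. It lies across the rails near the track's middle, its x along the track's x, centre 53 high on the rails and about 48 in a cradle. It turns about its x as it rolls.
- paddle: The push paddle itself, origin at the centre of its sole, axes as at its centre.
- paddle_center (a point): Centre, 54 above the sole, of the orange push paddle, about 0.28 kg, standing on the bench, z up. Foot: block 56 thick (x) x 90 wide (y) x 60 high; centred on top a black upright handle 24 thick (x) x 70 wide (y), from 60 to 108 above the sole. The flat 90 x 60 faces at x -28 and +28 are alike; either pushes.
- pocket: Plywood pocket, fixed to the bench, 89 (its x) x 123 (its y) x 26 high, blue floor; origin on the bench under its centre, z up.
- pocket_floor (a point): Centre of the pocket's floor, 6 above the bench. The recess is 65 (x) x 99 (y) and 20 deep, walls 12 thick, so the paddle's foot fits with 4.5 to spare on each side, its x along the pocket's x, either way round.
- wax_jar: Amber wax jar with dark lid, 72 in diameter, 75 high, beyond the track; origin under it. A bystander: leave it alone.
- bowl: Turned wooden bowl, 90 in diameter, 45 high, beyond the track; origin under it. A bystander: leave it alone.
- sanding_block: Cork sanding block 65 x 110 x 28, between paddle and pocket; origin under it. A bystander: leave it alone.
- mallet: Hammer, about 250 long, lying at the right; origin under it. A bystander: leave it alone.
- glue: White glue bottle, 60 in diameter, 150 high, at the left; origin under it. A bystander: leave it alone.
- square_blank: Square wooden blank 55 x 55 x 110 standing at the right; origin under it. A bystander: leave it alone.
- gouge: Turning gouge, about 250 long and 26 high, lying at the left; origin under it. A bystander: leave it alone.
Mind the look-alikes: they are no part of the job. Of the things that look like the paddle, the middle-sized one is meant.

How it is judged (in metres and radians):
On the way, in this order (a step that is already met when the one before it is completed fails the run):
1. the blank has been rolled at least 20 mm with the gripped paddle right behind it (distance of blank_center from where it was at the start of the episode above 0.02 m and distance between paddle_center and blank_center below 0.12 m and contact force between the fingers and paddle above 1 N), for 0.05 s.
2. the blank lies in the cradle at the green end, across the track (horizontal distance between blank_center and green_end_center between 0.075 and 0.095 m and height (world z) of blank_center between 0.04 and 0.0505 m and angle between the x axis of blank and the x axis of track, either way round below 0.07 rad and linear speed of blank below 0.03 m/s), for 0.2 s.
At the end, for the whole second after the job is handed in: Blank at rest in the green cradle: 75-95 mm from the green end block's centre, centre 40-50.5 mm high, within 0.07 rad of square across. Paddle at rest upright in the pocket: within 9 mm of its centre, sole within 2.5 mm of the floor, tilt under 0.05 rad, square within 0.11 rad (horizontal distance between blank_center and green_end_center between 0.075 and 0.095 m and height (world z) of blank_center between 0.04 and 0.0505 m and angle between the x axis of blank and the x axis of track, either way round below 0.07 rad and linear speed of each of blank, paddle below 0.02 m/s and horizontal distance between paddle_center and pocket_floor below 0.009 m and z of paddle_center in the frame of pocket_floor between 0.05 and 0.0565 m and angle between paddle_center's own z axis and vertical below 0.05 rad and angle between the x axis of paddle and the x axis of pocket, either way round below 0.11 rad); the robot touches nothing.
It fails at once if the robot touches the blank itself (over 0.5 N) (contact force between any of the fingers, the arm and blank above 0.5 N).
It fails at once if the blank is driven roughly, over 0.4 m/s (linear speed of blank above 0.4 m/s).
It fails at once if the paddle is dropped or slammed into the pocket (over 0.5 m/s within 50 mm above its seat) (distance between paddle_center and pocket_floor below 0.104 m and linear speed of paddle above 0.5 m/s).
It fails at once if another thing on the bench is moved by more than 30 mm (distance of any of wax_jar, bowl, sanding_block, mallet, glue, square_blank, gouge from where it was at the start of the episode above 0.03 m).
It also fails if it takes over 61 s, if anything falls off the work surface, if the arm or the gripper's body presses on something with over 40 N, if the wrist force passes 120 N, or if a joint passes its speed limit or range.

## Robot

A 6-joint arm with a two-finger parallel gripper is mounted at the origin on the work surface. World frame = base frame: x ahead of the robot, y to its left, z up, the work surface at z = 0. Lengths are in m, angles in degrees, forces in N, time in s.
With the tool pointing down it reaches from about 0.3 to 0.75 m from the base axis. Payload 8.5 kg.
Tool frame: the origin (TCP) lies at the very end of the fingers, on their centre line; the grasp point (between the pads) lies 19 mm behind it; x points along the fingers, y is the direction in which the jaws open and shut, and the axes are right-handed (so a half turn about x gives the same grasp; the last joint's range is limited). The gripper opens to 85 mm and grips with 20 to 120 N. Pads are 22 mm wide; open, the fingers measure 114 mm over their backs; the gripper's body (76 mm by 85 mm) begins 54 mm behind the grasp point. The pads swing forward as they close: fully open they stand 13 mm farther back than shut.
Start: joints at [56.591, 21.807, 74.336, -0, 83.858, -12.336], TCP at [0.198, 0.513, 0.231] pointing down, gripper open.
Joint ranges: [-178.18, 178.18], [-50.72, 133.34], [12.68, 142.11], [-81.47, 261.47], [9.98, 163.14], [-165.26, 165.26]. Speed limits (degrees/s): [136.94, 136.94, 180, 180, 180, 180].

## Interface

Orientations are given as a 3x3 rotation matrix whose columns are the frame's x, y, z axes.
In Python, from rig import sensors, cams, env gives the robot as it stands.
- The arm moves only by the shell command python3 -m crank 'ROWS' [FORCE]. ROWS is a JSON object of lists of equal length, an entry for each row: "hand": the closure in counts, from 0 (fully open) to 255 (shut); "translation": the shift along the tool's x, y, z in m, a list of three; "dr": the turn, a rotation vector about the tool's x, y, z in rad, a list of three. A call has 1 to 5 rows; each row is the pose to reach, as a shift and turn from the pose commanded when the call began, along the tool's axes at that moment; what a row does not reach only later rows make up. A row lasts 1/10 s, in which the tool goes at most 50 mm and 8.59 degrees, less where a joint would pass 70% of its speed; a pose out of reach is approached as far as the arm can. A call with a gripper value outside its range is refused whole. The fingers move at their own pace and stop on an object; FORCE is the grip in N (left out, the last holds). Time passes only in rows, so rows that repeat a pose let the fingers close. It gives the time, the measured TCP pose, the force and the opening at its end, in the units of the state.
- sensors.observe(): the state, without advancing time (a new reading comes with each control period).
- cams.get_image(name): name is "scene" or "top" or "wrist"; returns (picture, depth): 420x560x3 uint8, blue, green, red; 420x560 float32, m along the optical axis (not along the pixel's ray), 0 where there is no reading.
- cams.calibration(name): a dict with "vertical_fov" (degrees; the focal length in pixels is half the picture's height over the tangent of half this angle, whatever the lens; pixels are square), "cx", "cy" (the principal point, pixels), "extrinsics" (4x4, takes a point from camera to world coordinates). Camera axes: x right, y down, z forward; pixel columns grow to the right and rows downward; lengths in m; the calibration is good to about 2 mm. A picture is of the moment at which its call begins: read the wrist's pose just before it. calibration takes no time and is no camera call; for the wrist camera it gives the pose at the moment of the call.
- env.close_job(): hands the job in, once; it reports no verdict.
The state is a dict: "time_s": time; "q": joint angles; "qvel": joint speeds; "joint_efforts": joint torques, N m; "position": TCP position; "tool_rot": TCP orientation; "ft_force": force on the tool from outside, world axes, zero at the start; "wrist_torque": the same for the moment, N m; "grip_width": finger opening in m.
Only numpy, scipy, OpenCV 4.12 (cv2) and the standard library are available. Lean on these libraries where they do the work, as an engineer would, in place of code of your own. Each camera call takes 0.05 s, during which the arm holds its last target. There are 200 camera calls.

## Working session

There is one attempt and no reset: what is moved stays moved. The work goes in short steps, Python scripts to look and compute and a shell command to move; the robot and the scene stay as the last step left them, time stands still between calls to the robot, and variables do not carry over. Pictures are saved under pics/ and viewed, about 8 in all and at most 12, crops included, and the job is handed in when it is done.

```bash
ls; mkdir -p pics; python3 - <<'E'
from rig import sensors,cams
import cv2,numpy as np
s=sensors.observe();print(s)
for n in("scene","top"):
    im,d=cams.get_image(n);c=cams.calibration(n);print(n,c)
    cv2.imwrite(f"pics/{n}0.png",im);np.save(f"pics/{n}0.npy",d)
E
```

```text
pics
{'time_s': 0.0, 'q': array([ 5.65901206e+01,  2.18395207e+01,  7.43864741e+01, -1.47069955e-03,
        8.38575721e+01, -1.23359035e+01]), 'qvel': array([-0.0059185 , -0.07546016,  0.07067675,  0.00888302,  0.04621908,
       -0.05573728]), 'joint_efforts': array([ 4.14360038e-04, -4.48448145e+01, -2.31283665e+01, -1.11416939e-04,
        4.58521143e-03,  9.90382006e-06]), 'position': array([0.19760228, 0.51294924, 0.23071542]), 'tool_rot': array([[-7.81791243e-04,  3.59569878e-01,  9.33117834e-01],
       [-1.23155343e-03,  9.33117065e-01, -3.59570614e-01],
       [-9.99998936e-01, -1.43029363e-03, -2.86673232e-04]]), 'ft_force': array([-0.03048592, -0.3666974 ,  0.14493476]), 'wrist_torque': array([ 0.0085118 , -0.02968862,  0.02863084]), 'grip_width': 0.08531378913912313}
scene {'vertical_fov': 45.54795382190374, 'cx': 280.4358288400314, 'cy': 209.8950066843118, 'extrinsics': array([[-0.56875936,  0.60723232, -0.55478076,  1.40170116],
       [ 0.822386  ,  0.43126326, -0.37107044,  0.62267617],
       [ 0.01393059, -0.66729372, -0.74466438,  1.26710368],
       [ 0.        ,  0.        ,  0.        ,  1.        ]])}
top {'vertical_fov': 44.3559465585736, 'cx': 275.9080746902823, 'cy': 222.75911288077788, 'extrinsics': array([[ 2.78124215e-02, -9.95772678e-01,  8.75399515e-02,
         3.51647778e-01],
       [-9.99608263e-01, -2.79795446e-02, -6.82427867e-04,
         1.93326636e-02],
       [ 3.12887100e-03, -8.74866789e-02, -9.96160776e-01,
         1.73065598e+00],
       [ 0.00000000e+00,  0.00000000e+00,  0.00000000e+00,
         1.00000000e+00]])}
```

View pics/scene0.png

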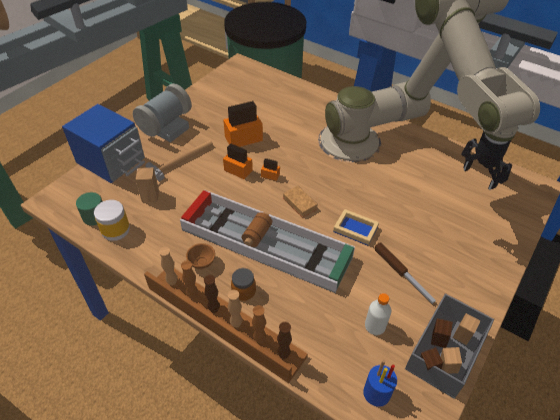

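View pics/top0.png

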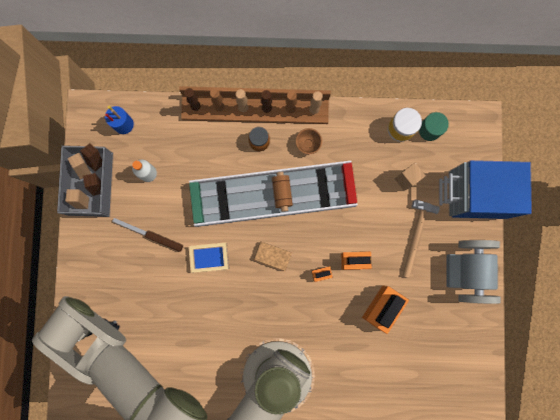

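Scene view: the orange candidates are large (243,125), middle (237,162) and small (270,170), which are (387,309), (357,260) and (321,274) in the top view. By the description I choose the middle one, top (357,260). Green end: top (196,202). Red end: (349,183). Pocket: (208,258). Next I measure them and check a crop of the choice.

```bash
cat >h.py <<'E'
import numpy as np,cv2
from rig import cams,sensors
def rays(c,uv):
    f=210/np.tan(np.radians(c["vertical_fov"]/2));uv=np.asarray(uv,float).reshape(-1,2)
    E=c["extrinsics"];d=np.c_[(uv[:,0]-c["cx"])/f,(uv[:,1]-c["cy"])/f,np.ones(len(uv))]
    return E[:3,3],d@E[:3,:3].T
def plane(c,uv,z):
    o,r=rays(c,uv);return o+r*((z-o[2])/r[:,2])[:,None]
def cloud(c,d):
    v,u=np.mgrid[:420,:560];o,r=rays(c,np.c_[u.ravel(),v.ravel()])
    return (o+r*d.reshape(-1,1)).reshape(420,560,3)
def masks(im):
    h,s,v=cv2.split(cv2.cvtColor(im,cv2.COLOR_BGR2HSV))
    return dict(orange=(h>=5)&(h<=13)&(s>210)&(v>120),green=(h>60)&(h<95)&(s>100),red=((h<4)|(h>175))&(s>180),blue=(h>105)&(h<130)&(s>180),black=v<45)
def rect(P):
    (x,y),(a,b),t=cv2.minAreaRect((P[:,:2]*1000).astype(np.float32));
    if a<b:a,b,t=b,a,t+90
    return np.round([x,y,a,b,(t+90)%180-90],1)   # mm, long,short, angle of long axis
E
python3 - <<'E'
from h import *
im=cv2.imread("pics/top0.png");d=np.load("pics/top0.npy");c=cams.calibration("top");P=cloud(c,d);M=masks(im)
for k in("orange","green","red","blue"):
    n,L,st,ce=cv2.connectedComponentsWithStats(M[k].astype(np.uint8))
    for i in range(1,n):
        if st[i,4]>40:
            Q=P[L==i];z=np.percentile(Q[:,2],[10,50,90]);print(k,ce[i].round(),st[i,4],z.round(3),rect(Q[abs(Q[:,2]-z[1])<.008]))
def reg(u0,u1,v0,v1,z0,z1):
    m=np.zeros((420,560),bool);m[v0:v1,u0:u1]=1;m&=(P[...,2]>z0)&(P[...,2]<z1);return P[m]
print("handle",rect(reg(335,380,245,275,.1,.116)),"foottop+handle",rect(reg(335,380,245,275,.05,.13)),np.percentile(reg(335,380,245,275,.05,.13)[:,2],[20,50,95]))
print("pocket rim",rect(reg(180,235,235,280,.018,.034)))
B=reg(260,305,165,215,.065,.09);print("blank",rect(B),B[:,2].max())
T=reg(180,365,150,235,.045,.065);print("track",rect(T))
S=reg(250,300,235,275,.02,.04);print("sand",rect(S),S[:,2].max())
cv2.imwrite("pics/crop1.png",cv2.resize(im[150:340,180:430],None,fx=3,fy=3,interpolation=cv2.INTER_CUBIC))
E
```

```text
green [434. 126.] 500 [0.048 0.078 0.083] [ 837.1 -496.4   75.2   71.9  -45.5]
green [196. 202.] 353 [0.051 0.059 0.064] [558.2 281.7 130.4  26.8   7.9]
red [349. 183.] 370 [0.052 0.059 0.063] [ 636.1 -218.6  130.5   30.7    9.5]
blue [120. 121.] 405 [0.024 0.084 0.093] [827.7 550.8  67.9  62.1  46.7]
blue [208. 258.] 477 [-0.001  0.004  0.01 ] [380.4 239.9  91.3  59.1 -82.5]
handle [ 385.7 -246.4   70.8   22.1  -88.3] foottop+handle [ 386.6 -245.9   89.3   55.1  -88.4] [0.05757693 0.06289117 0.11143768]
pocket rim [381.9 254.8 153.   94.9 -84.3]
blank [605.    3.1 126.8  53.9   9.3] 0.08949466379106585
track [626.2  37.5 540.9 205.6 -81.2]
sand [392.   27.5 109.8  64.8  71.3] 0.038345928861364564
```

View pics/crop1.png

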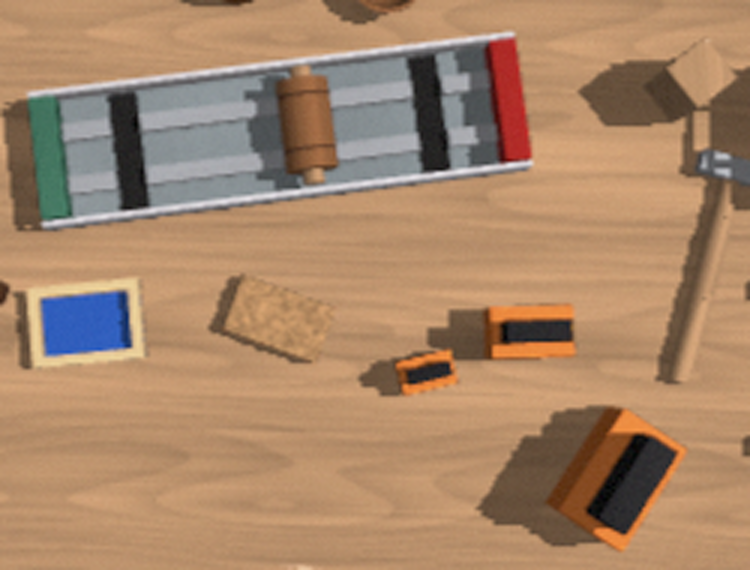

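The crop shows three orange paddles. The middle-sized one is at crop (530,331), with a foot of 89x55 and handle of 71x22, which matches the description. The decoys are small (427,371) and large (617,478). I'll write a helper that converts a target to tool axes, then go.

```bash
cat >>h.py <<'E'
from scipy.spatial.transform import Rotation as R
def to(x,y,z,yaw):
    s=sensors.observe();r=s["tool_rot"];a=np.radians(yaw)
    T=np.array([[0,np.cos(a),np.sin(a)],[0,np.sin(a),-np.cos(a)],[-1,0,0]])
    print("t=%.2f w=%.4f"%(s["time_s"],s["grip_width"]),"pos",s["position"].round(4),"F",s["ft_force"].round(1),"-> tr",(r.T@(np.array([x,y,z])-s["position"])).round(4),"dr",R.from_matrix(r.T@T).as_rotvec().round(4))
E
python3 -c "
from h import *
to(.45,.15,.25,35);to(.386,-.246,.25,1.6)"
```

```text
t=0.10 w=0.0851 pos [0.1976 0.513  0.2308] F [ 0.6  0.  -0.7] -> tr [-0.019 -0.248  0.366] dr [5.921e-01 1.000e-04 1.300e-03]
t=0.10 w=0.0851 pos [0.1976 0.513  0.2308] F [ 0.6  0.  -0.7] -> tr [-0.0185 -0.6405  0.4487] dr [1.1751e+00 5.0000e-04 1.3000e-03]
```

```bash
python3 -m crank '{"hand":[0,0,0,0,0],"translation":[[-0.019,-0.248,0.366],[-0.019,-0.248,0.366],[-0.019,-0.248,0.366],[-0.019,-0.248,0.366],[-0.019,-0.248,0.366]],"dr":[[0.12,0,0],[0.24,0,0],[0.36,0,0],[0.48,0,0],[0.59,0,0]]}' 40; python3 -c "
from h import *
to(.45,.05,.25,20);to(.386,-.246,.25,1.6)"
```

```text
time_s: 0.6
position: [0.3409, 0.3064, 0.242]
tool_rot: [[-0.0, 0.82, 0.572], [-0.0, 0.572, -0.82], [-1.0, -0.0, -0.0]]
ft_force: [0.7, 0.7, -0.7]
grip_width: 0.0851
t=0.60 w=0.0851 pos [0.3409 0.3064 0.242 ] F [ 0.7  0.7 -0.7] -> tr [-0.008  -0.057   0.2727] dr [ 0.2595 -0.      0.0003]
t=0.60 w=0.0851 pos [0.3409 0.3064 0.242 ] F [ 0.7  0.7 -0.7] -> tr [-0.0079 -0.2788  0.479 ] dr [5.806e-01 0.000e+00 4.000e-04]
```

```bash
python3 -m crank '{"hand":[0,0,0,0,0],"translation":[[-0.008,-0.057,0.273],[-0.008,-0.057,0.273],[-0.008,-0.057,0.273],[-0.008,-0.057,0.273],[-0.008,-0.057,0.273]],"dr":[[0.05,0,0],[0.1,0,0],[0.15,0,0],[0.2,0,0],[0.26,0,0]]}'; python3 -c "
from h import *
to(.386,-.246,.25,1.6)"
```

```text
time_s: 1.1
position: [0.4395, 0.0766, 0.2492]
tool_rot: [[-0.0, 0.939, 0.344], [0.0, 0.344, -0.939], [-1.0, -0.0, -0.0]]
ft_force: [0.3, 0.6, 0.3]
grip_width: 0.0852
t=1.10 w=0.0852 pos [0.4395 0.0766 0.2492] F [0.3 0.6 0.3] -> tr [-0.0008 -0.1611  0.2846] dr [ 3.227e-01 -1.000e-04  2.000e-04]
```

```bash
python3 -m crank '{"hand":[0,0,0,0,0],"translation":[[-0.001,-0.161,0.285],[-0.001,-0.161,0.285],[-0.001,-0.161,0.285],[-0.001,-0.161,0.285],[-0.001,-0.161,0.285]],"dr":[[0.08,0,0],[0.15,0,0],[0.22,0,0],[0.29,0,0],[0.322,0,0]]}' >/dev/null; python3 -c "
from h import *
to(.386,-.246,.25,1.6)"
```

```text
t=1.60 w=0.0849 pos [ 0.3983 -0.1699  0.2499] F [1.4 0.4 0.4] -> tr [-0.0001 -0.0144  0.0757] dr [ 0.0005 -0.0002  0.    ]
```

```bash
python3 -m crank '{"hand":[0,0,0],"translation":[[0,-0.0144,0.0757],[0,-0.0144,0.0757],[0,-0.0144,0.0757]],"dr":[[0,0,0],[0,0,0],[0,0,0]]}' >/dev/null; python3 - <<'E'
from h import *
to(.386,-.246,.068,1.6)
c=cams.calibration("wrist");im,d=cams.get_image("wrist");cv2.imwrite("pics/w1.png",im)
P=cloud(c,d)
m=(P[...,2]>.09)&(P[...,2]<.12);n,L,st,ce=cv2.connectedComponentsWithStats(m.astype(np.uint8))
for i in range(1,n):
    if st[i,4]>200:print("top",ce[i],st[i,4],rect(P[L==i]),np.median(P[L==i][:,2]))
m=(P[...,2]>.05)&(P[...,2]<.12);n,L,st,ce=cv2.connectedComponentsWithStats(m.astype(np.uint8))
for i in range(1,n):
    if st[i,4]>200:print("all",ce[i],st[i,4],rect(P[L==i]))
E
```

```text
t=1.90 w=0.0856 pos [ 0.3864 -0.2471  0.2494] F [ 0.   0.4 -0.2] -> tr [ 0.1814 -0.0002 -0.0011] dr [-0.0012 -0.0003  0.0008]
top [277.15334988 194.6471464 ] 2015 [ 385.7 -248.6   69.5   24.   -86.6] 0.10838900444179783
top [115.38663172 264.26343381] 1526 [ 231.5 -322.2   79.     4.4  -30.4] 0.10557711609463952
top [538.91442953 339.50251678] 1192 [ 674.5 -402.2   59.9   32.4  -31.7] 0.10959596542444477
all [490.17375887 143.72251773] 4512 [ 608.9 -152.   177.2  113.8  -81.1]
all [229.2161435   67.93452915] 1115 [ 338.2 -138.2   47.3   16.3  -74.4]
all [277.49512712 184.92966102] 4720 [ 385.7 -248.8   89.9   56.   -86.6]
all [133.49230769 249.27956488] 6435 [ 239.  -331.3  130.4   57.7  -30.9]
all [517.22635135 327.85848348] 2664 [ 663.4 -416.3   57.    55.1  -51. ]
all [462.28571429 415.12662338] 308 [ 632.4 -539.6   76.4   36.3  -49. ]
```

View pics/w1.png

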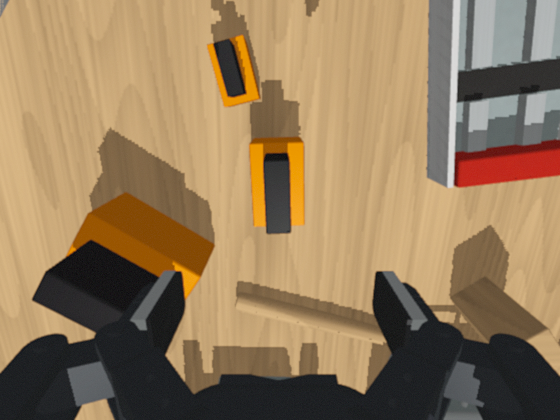

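The wrist view shows the middle paddle at (277,185), with its handle centre at (0.3857,-0.2487), size 70x24 and x axis at +3.4°. The red end is at the upper right. The measurements fit, so I descend and grip.

```bash
python3 -m crank '{"hand":[0,0,0,0,0],"translation":[[0.05,-0.001,0.0015],[0.1,-0.001,0.0015],[0.14,-0.001,0.0015],[0.165,-0.001,0.0015],[0.181,-0.001,0.0015]],"dr":[[-0.03,0,0],[-0.03,0,0],[-0.03,0,0],[-0.03,0,0],[-0.03,0,0]]}' 50; python3 -m crank '{"hand":[255,255,255,255,255],"translation":[[0,0,0],[0,0,0],[0,0,0],[0,0,0],[0,0,0]],"dr":[[0,0,0],[0,0,0],[0,0,0],[0,0,0],[0,0,0]]}' 60;python3 -m crank '{"hand":[255,255,255],"translation":[[0,0,0],[0,0,0],[0,0,0]],"dr":[[0,0,0],[0,0,0],[0,0,0]]}'
```

```text
time_s: 2.45
position: [0.3858, -0.2437, 0.0672]
tool_rot: [[-0.002, 0.998, 0.062], [0.002, 0.062, -0.998], [-1.0, -0.002, -0.003]]
ft_force: [0.5, -0.8, 0.3]
grip_width: 0.0854
time_s: 2.95
position: [0.3864, -0.2458, 0.0698]
tool_rot: [[0.001, 0.998, 0.061], [-0.001, 0.061, -0.998], [-1.0, 0.001, 0.001]]
ft_force: [-1.0, 1.3, 5.0]
grip_width: 0.0236
time_s: 3.25
position: [0.3864, -0.2458, 0.0698]
tool_rot: [[0.001, 0.998, 0.061], [-0.001, 0.061, -0.998], [-1.0, 0.001, 0.001]]
ft_force: [-0.5, 2.2, 6.6]
grip_width: 0.0235
```

```bash
python3 -m crank '{"hand":[255,255,255,255,255],"translation":[[-0.02,0,0],[-0.06,0,0],[-0.1,0,0],[-0.13,0,0],[-0.13,0,0]],"dr":[[0,0,0],[0,0,0],[0,0,0],[0,0,0],[0,0,0]]}'; python3 -c "
from h import *
to(.615,-.085,.2,-81.1)"
```

```text
time_s: 3.75
position: [0.3871, -0.2467, 0.2025]
tool_rot: [[0.005, 0.998, 0.061], [-0.006, 0.061, -0.998], [-1.0, 0.005, 0.006]]
ft_force: [1.0, 0.3, -2.5]
grip_width: 0.0232
t=3.75 w=0.0232 pos [ 0.3871 -0.2467  0.2025] F [ 1.   0.3 -2.5] -> tr [ 0.0028  0.2373 -0.1476] dr [ 1.4765e+00  1.3000e-03 -8.3000e-03]
```

```bash
python3 -m crank '{"hand":[255,255,255,255,255],"translation":[[0,0.04,-0.025],[0,0.08,-0.05],[0,0.12,-0.075],[0,0.16,-0.1],[0,0.19,-0.12]],"dr":[[0.14,0,0],[0.28,0,0],[0.42,0,0],[0.56,0,0],[0.7,0,0]]}'>/dev/null; python3 -c "
from h import *
to(.615,-.085,.2,-81.1)"
```

```text
t=4.25 w=0.0230 pos [ 0.5683 -0.1137  0.1973] F [ 0.9 -1.3 -1.6] -> tr [-0.0028  0.0211 -0.0506] dr [0.7926 0.0016 0.002 ]
```

```bash
python3 -m crank '{"hand":[255,255,255,255,255],"translation":[[0,0.005,-0.012],[0,0.01,-0.025],[0,0.015,-0.035],[0,0.021,-0.05],[0,0.021,-0.05]],"dr":[[0.14,0,0],[0.28,0,0],[0.42,0,0],[0.56,0,0],[0.7,0,0]]}'>/dev/null;python3 -m crank '{"hand":[255,255,255],"translation":[[0,0,0],[0,0,0],[0,0,0]],"dr":[[0.08,0,0],[0.08,0,0],[0.08,0,0]]}'>/dev/null; python3 - <<'E'
from h import *
to(.615,-.085,.2,-81.1)
c=cams.calibration("top");im,d=cams.get_image("top");cv2.imwrite("pics/t2.png",im);cv2.imwrite("pics/t2c.png",cv2.resize(im[130:290,170:400],None,fx=3,fy=3))
P=cloud(c,d)
to(.615,-.085,.102,-81.1)
c=cams.calibration("wrist");im,d=cams.get_image("wrist");cv2.imwrite("pics/w2.png",im);np.save("pics/w2.npy",cloud(c,d))
E
```

```text
t=5.05 w=0.0234 pos [ 0.6132 -0.0865  0.1979] F [ 0.6  0.8 -2.5] -> tr [-0.0021 -0.0012 -0.0021] dr [0.0208 0.0017 0.0009]
t=5.10 w=0.0233 pos [ 0.6133 -0.0866  0.1982] F [ 0.3  0.2 -3. ] -> tr [ 0.0962 -0.0012 -0.0021] dr [0.0205 0.0012 0.0006]
```

View pics/w2.png

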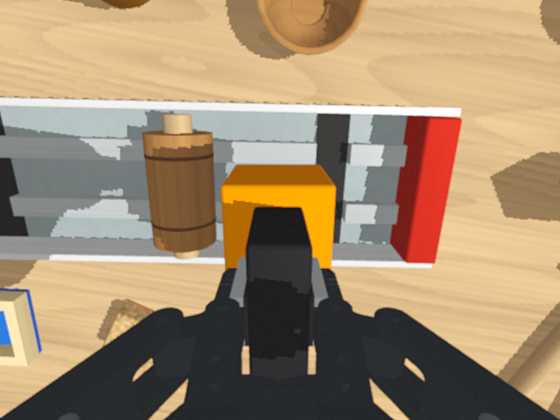

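The wrist view shows the paddle held at (278,225), between the blank (180,187) and the red block (428,190). Next I check its numbers against the track.

```bash
python3 - <<'E'
from h import *
P=np.load("pics/w2.npy");im=cv2.imread("pics/w2.png");M=masks(im)
Q=P[M["orange"]];Q=Q[np.isfinite(Q).all(1)];print(np.percentile(Q[:,2],[2,25,50,75,98]).round(3))
z=Q[:,2];T=Q[(z>.175)&(z<.20)];print("foot top",len(T),rect(T))
u=np.array([-np.sin(np.radians(8.9)),np.cos(np.radians(8.9))]);v=np.array([u[1],-u[0]]);o=np.array([.597,.0315])
h,w=P.shape[:2];vv,uu=np.mgrid[:h,:w]
B=P[(uu>130)&(uu<225)&(vv>105)&(vv<262)&(P[...,2]>.065)&(P[...,2]<.09)];print("blank",rect(B),(B[:,:2]-o)@u@[] if 0 else [np.percentile((B[:,:2]-o)@k,[1,99]).round(3) for k in(u,v)],np.percentile(B[:,2],99))
print("footT s,lat",[np.percentile((T[:,:2]-o)@k,[1,99]).round(3) for k in(u,v)])
for nm,a,b in(("top fence",95,112),("low fence",255,270)):
    m=(vv>a)&(vv<b)&(uu>60)&(uu<200)&(abs(P[...,2]-.052)<.003);S=P[m][:,:2];print(nm,len(S),((S-o)@v).mean().round(4),np.degrees(np.polyfit((S-o)@u,(S-o)@v,1)[0]).round(2))
m=masks(im)["red"]&(abs(P[...,2]-.06)<.005);S=P[m][:,:2];print("red",rect(P[m]),np.percentile((S-o)@u,[1,50,99]).round(4))
E
```

```text
Traceback (most recent call last):
IndexError: index -1 is out of bounds for axis 0 with size 0
```

```bash
sed -i 's/h<=13)&(s>210)/h<=20)\&(s>235)/' h.py; python3 - <<'E'
from h import *
P=np.load("pics/w2.npy");im=cv2.imread("pics/w2.png");M=masks(im)
h,w=P.shape[:2];vv,uu=np.mgrid[:h,:w]
Q=P[M["orange"]&(uu>210)&(uu<350)&(vv>155)&(vv<280)];z=Q[:,2];print(len(Q),np.percentile(z,[2,25,50,75,98]).round(3))
T=Q[(z>.175)&(z<.20)];print("foot top",len(T),rect(T))
u=np.array([-np.sin(np.radians(8.9)),np.cos(np.radians(8.9))]);v=np.array([u[1],-u[0]]);o=np.array([.597,.0315])
B=P[(uu>130)&(uu<225)&(vv>105)&(vv<262)&(P[...,2]>.065)&(P[...,2]<.09)];print("blank",rect(B),[np.percentile((B[:,:2]-o)@k,[1,99]).round(3) for k in(u,v)],np.percentile(B[:,2],99))
print("footT s,lat",[np.percentile((T[:,:2]-o)@k,[1,99]).round(3) for k in(u,v)])
for nm,a,b in(("top fence",95,112),("low fence",255,270)):
    m=(vv>a)&(vv<b)&(uu>60)&(uu<200)&(abs(P[...,2]-.052)<.003);S=P[m][:,:2];print(nm,len(S),((S-o)@v).mean().round(4),np.degrees(np.polyfit((S-o)@u,(S-o)@v,1)[0]).round(2))
m=M["red"]&(abs(P[...,2]-.06)<.005);S=P[m][:,:2];print("red",rect(P[m]),np.percentile((S-o)@u,[1,50,99]).round(4))
E
```

```text
4840 [0.141 0.177 0.189 0.189 0.19 ]
foot top 3678 [633.6 -83.4  55.2  44.7 -79.8]
blank [ 6.042e+02 -1.000e-01  1.294e+02  5.410e+01  8.900e+00] [array([-0.058, -0.008]), array([-0.048,  0.06 ])] 0.08356533535761011
footT s,lat [array([-0.146, -0.092]), array([-0.002,  0.041])]
top fence 1033 0.0743 0.02
low fence 762 -0.0697 -0.23
red [ 640.3 -220.3  132.5   29.2    9.1] [-0.2687 -0.2541 -0.2414]
```

```bash
python3 -m crank '{"hand":[255,255,255,255,255],"translation":[[0.03,0,-0.005],[0.06,0,-0.005],[0.085,0,-0.005],[0.097,0,-0.005],[0.097,0,-0.005]],"dr":[[0.02,0,0],[0.02,0,0],[0.02,0,0],[0.02,0,0],[0.02,0,0]]}'; python3 -m crank '{"hand":[255,255,255,255,255],"translation":[[0,-0.005,0],[0,-0.01,0],[0,-0.015,0],[0,-0.019,0],[0,-0.022,0]],"dr":[[0,0,0],[0,0,0],[0,0,0],[0,0,0],[0,0,0]]}'; python3 - <<'E'
from h import *
to(.615,-.085,.101,-81.1)
im,d=cams.get_image("top");cv2.imwrite("pics/t3.png",cv2.resize(im[140:240,170:370],None,fx=3,fy=3))
E
```

```text
time_s: 5.65
position: [0.6178, -0.0856, 0.1006]
tool_rot: [[-0.003, 0.154, -0.988], [0.001, -0.988, -0.154], [-1.0, -0.001, 0.003]]
ft_force: [0.7, 0.1, -1.2]
grip_width: 0.0233
time_s: 6.15
position: [0.6151, -0.0634, 0.1024]
tool_rot: [[0.001, 0.154, -0.988], [-0.0, -0.988, -0.154], [-1.0, 0.0, -0.001]]
ft_force: [-0.2, -0.8, -3.2]
grip_width: 0.0237
t=6.15 w=0.0237 pos [ 0.6151 -0.0634  0.1024] F [-0.2 -0.8 -3.2] -> tr [0.0014 0.0213 0.0034] dr [-0.0009 -0.0006 -0.0003]
```

View pics/t3.png

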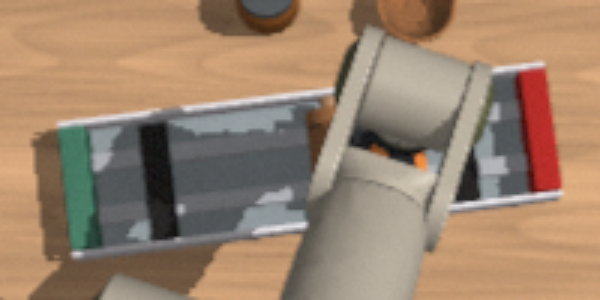

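The top view shows the arm over the paddle (orange at 400,155), the blank just ahead (320,130), and the green cradle clear at (158,180). I push slowly at 5 mm per row.

```bash
python3 -m crank '{"hand":[255,255,255,255,255],"translation":[[0,-0.004,0],[0,-0.008,0],[0,-0.012,0],[0,-0.016,0],[0,-0.02,0]],"dr":[[0,0,0],[0,0,0],[0,0,0],[0,0,0],[0,0,0]]}'; python3 -m crank '{"hand":[255,255,255,255,255],"translation":[[0,-0.005,0],[0,-0.01,0],[0,-0.015,0],[0,-0.02,0],[0,-0.025,0]],"dr":[[0,0,0],[0,0,0],[0,0,0],[0,0,0],[0,0,0]]}'; python3 -m crank '{"hand":[255,255,255,255,255],"translation":[[0,-0.005,0],[0,-0.01,0],[0,-0.015,0],[0,-0.02,0],[0,-0.025,0]],"dr":[[0,0,0],[0,0,0],[0,0,0],[0,0,0],[0,0,0]]}'; python3 - <<'E'
from h import *
u=np.array([-np.sin(np.radians(8.9)),np.cos(np.radians(8.9))]);v=np.array([u[1],-u[0]]);o=np.array([.597,.0315])
for k in range(2):
    c=cams.calibration("wrist");im,d=cams.get_image("wrist");s=sensors.observe();P=cloud(c,d)
    S=(P[...,:2]-o)@u;L=(P[...,:2]-o)@v
    m=(abs(L)<.06)&(P[...,2]>.065)&(P[...,2]<.086)&(S<.23)&(S>-.2)&~masks(im)["orange"]
    cv2.imwrite("pics/w3.png",im)
    q=P[m];print("blank s",np.percentile(S[m],[1,99]).round(4),rect(q),"tcp s",((s["position"][:2]-o)@u).round(4),((s["position"][:2]-o)@v).round(4),s["position"][2].round(4),s["ft_force"].round(1),m.sum())
E
```

```text
time_s: 6.7
position: [0.612, -0.0439, 0.102]
tool_rot: [[-0.0, 0.153, -0.988], [0.0, -0.988, -0.153], [-1.0, -0.0, 0.0]]
ft_force: [-0.9, -0.4, -3.1]
grip_width: 0.023
time_s: 7.2
position: [0.6081, -0.0191, 0.102]
tool_rot: [[-0.0, 0.153, -0.988], [0.0, -0.988, -0.153], [-1.0, -0.0, 0.0]]
ft_force: [0.1, -1.0, -2.8]
grip_width: 0.0234
time_s: 7.7
position: [0.6043, 0.0056, 0.102]
tool_rot: [[0.0, 0.153, -0.988], [-0.0, -0.988, -0.153], [-1.0, 0.0, -0.0]]
ft_force: [0.1, -0.2, -2.9]
grip_width: 0.0235
blank s [0.0048 0.0542] [603.6  33.9 111.3 105.8 -81.3] tcp s -0.026 0.0031 0.102 [ 0.1  1.1 -2.4] 12680
blank s [0.0066 0.0566] [603.5  35.5 112.2 104.8 -81.7] tcp s -0.0264 0.0032 0.102 [ 0.4 -0.3 -2.4] 13067
```

View pics/w3.png

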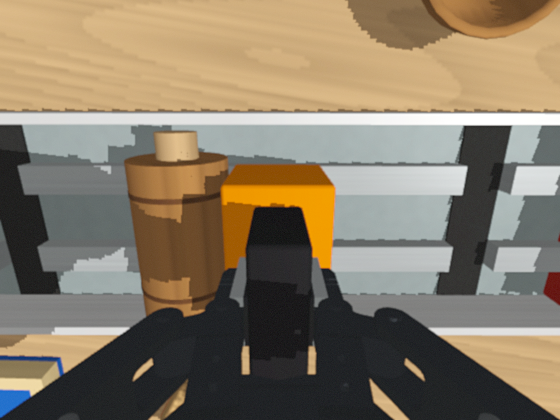

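The wrist view shows the blank (180,230), square and directly ahead of the paddle face, about 63 mm from where it started. I carry on.

```bash
python3 -m crank '{"hand":[255,255,255,255,255],"translation":[[0,-0.004,0],[0,-0.009,0],[0,-0.014,0],[0,-0.019,0],[0,-0.024,0]],"dr":[[0,0,0],[0,0,0],[0,0,0],[0,0,0],[0,0,0]]}'; python3 -m crank '{"hand":[255,255,255,255,255],"translation":[[0,-0.005,0],[0,-0.01,0],[0,-0.015,0],[0,-0.02,0],[0,-0.025,0]],"dr":[[0,0,0],[0,0,0],[0,0,0],[0,0,0],[0,0,0]]}' >/dev/null; python3 -m crank '{"hand":[255,255,255,255,255],"translation":[[0,-0.005,0],[0,-0.01,0],[0,-0.015,0],[0,-0.02,0],[0,-0.025,0]],"dr":[[0,0,0],[0,0,0],[0,0,0],[0,0,0],[0,0,0]]}' >/dev/null; python3 -m crank '{"hand":[255,255,255,255,255],"translation":[[0,-0.005,0],[0,-0.01,0],[0,-0.015,0],[0,-0.02,0],[0,-0.025,0]],"dr":[[0,0,0],[0,0,0],[0,0,0],[0,0,0],[0,0,0]]}'; python3 - <<'E'
from h import *
u=np.array([-np.sin(np.radians(8.9)),np.cos(np.radians(8.9))]);v=np.array([u[1],-u[0]]);o=np.array([.597,.0315])
for k in range(2):
    c=cams.calibration("wrist");im,d=cams.get_image("wrist");s=sensors.observe();P=cloud(c,d)
    S=(P[...,:2]-o)@u;L=(P[...,:2]-o)@v
    m=(abs(L)<.06)&(P[...,2]>.063)&(P[...,2]<.086)&(S<.23)&(S>-.2)&~masks(im)["orange"]
    q=P[m];print("blank s",np.percentile(S[m],[1,99]).round(4),np.percentile(q[:,2],98),"tcp s",((s["position"][:2]-o)@u).round(4),m.sum())
E
```

```text
time_s: 8.3
position: [0.6006, 0.0294, 0.102]
tool_rot: [[0.0, 0.153, -0.988], [0.0, -0.988, -0.153], [-1.0, -0.0, -0.0]]
ft_force: [-0.2, -0.2, -1.9]
grip_width: 0.0232
time_s: 9.8
position: [0.5891, 0.1034, 0.102]
tool_rot: [[0.0, 0.153, -0.988], [-0.0, -0.988, -0.153], [-1.0, 0.0, -0.0]]
ft_force: [-1.5, -0.1, -2.0]
grip_width: 0.0237
blank s [0.1028 0.1532] 0.08317674949319032 tcp s 0.073 13011
blank s [0.1052 0.1559] 0.08321264745054749 tcp s 0.0726 13455
```

```bash
python3 -m crank '{"hand":[255,255,255,255,255],"translation":[[0,-0.004,0],[0,-0.009,0],[0,-0.014,0],[0,-0.019,0],[0,-0.024,0]],"dr":[[0,0,0],[0,0,0],[0,0,0],[0,0,0],[0,0,0]]}'; python3 -m crank '{"hand":[255,255,255,255,255],"translation":[[0,-0.003,0],[0,-0.006,0],[0,-0.006,0],[0,-0.006,0],[0,-0.006,0]],"dr":[[0,0,0],[0,0,0],[0,0,0],[0,0,0],[0,0,0]]}' >/dev/null;  python3 - <<'E'
from h import *
u=np.array([-np.sin(np.radians(8.9)),np.cos(np.radians(8.9))]);v=np.array([u[1],-u[0]]);o=np.array([.597,.0315])
for k in range(2):
    c=cams.calibration("wrist");im,d=cams.get_image("wrist");s=sensors.observe();P=cloud(c,d)
    S=(P[...,:2]-o)@u;L=(P[...,:2]-o)@v
    M=masks(im);m=(abs(L)<.06)&(P[...,2]>.064)&(P[...,2]<.086)&(S<.235)&(S>-.2)&~M["orange"]&~M["green"]
    q=P[m];print("blank s",np.percentile(S[m],[1,99]).round(4),np.percentile(q[:,2],98),"tcp s",((s["position"][:2]-o)@u).round(4),m.sum())
    g=M["green"]&(abs(P[...,2]-.06)<.005);print(g.sum(),S[g].mean() if g.any() else 0)
cv2.imwrite("pics/w4.png",im)
E
```

```text
time_s: 10.4
position: [0.5854, 0.1272, 0.102]
tool_rot: [[-0.0, 0.153, -0.988], [0.0, -0.988, -0.153], [-1.0, -0.0, -0.0]]
ft_force: [0.2, 0.5, -3.1]
grip_width: 0.0233
blank s [0.1441 0.1907] 0.07757890638087664 tcp s 0.1017 12117
9785 0.24945869966021522
blank s [0.144  0.1906] 0.07759660144647136 tcp s 0.1017 12140
9792 0.24945789620600076
```

View pics/w4.png

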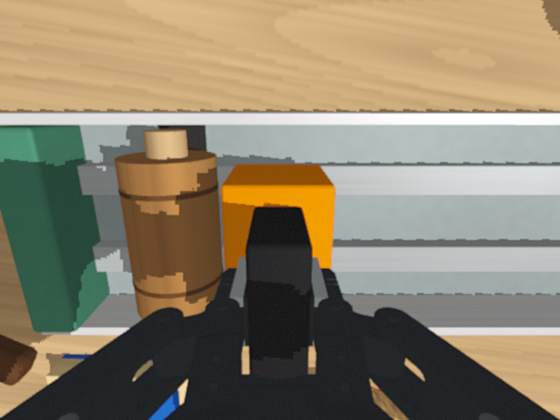

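The wrist view shows the blank (170,230) dropped into the green cradle, with its centre about 0.0486 high, at rest and square. I back off, lift and go to the pocket.

```bash
python3 -m crank '{"hand":[255,255,255,255,255],"translation":[[0,0.01,0],[0,0.025,0],[-0.02,0.03,0],[-0.06,0.03,0],[-0.1,0.03,0]],"dr":[[0,0,0],[0,0,0],[0,0,0],[0,0,0],[0,0,0]]}'; python3 -m crank '{"hand":[255,255,255,255,255],"translation":[[-0.025,0,0.02],[-0.05,0,0.05],[-0.05,0,0.08],[-0.05,0,0.11],[-0.05,0,0.14]],"dr":[[-0.14,0,0],[-0.28,0,0],[-0.42,0,0],[-0.56,0,0],[-0.7,0,0]]}'; python3 -c "
from h import *
to(.385,.13,.25,7.5)"
```

```text
time_s: 11.5
position: [0.5891, 0.1014, 0.2028]
tool_rot: [[-0.002, 0.152, -0.988], [-0.0, -0.988, -0.152], [-1.0, -0.0, 0.002]]
ft_force: [0.5, 0.1, -2.4]
grip_width: 0.023
time_s: 12.0
position: [0.4497, 0.0803, 0.2522]
tool_rot: [[0.001, 0.757, -0.653], [-0.0, -0.653, -0.757], [-1.0, 0.001, -0.0]]
ft_force: [0.0, -0.6, -2.0]
grip_width: 0.0232
t=12.00 w=0.0232 pos [0.4497 0.0803 0.2522] F [ 0.  -0.6 -2. ] -> tr [ 0.0021 -0.0814  0.0047] dr [-8.429e-01  2.000e-04 -6.000e-04]
```

```bash
python3 -m crank '{"hand":[255,255,255,255,255],"translation":[[0,-0.02,0],[0,-0.04,0],[0,-0.06,0],[0,-0.081,0.005],[0,-0.081,0.005]],"dr":[[-0.14,0,0],[-0.28,0,0],[-0.42,0,0],[-0.56,0,0],[-0.7,0,0]]}'>/dev/null;python3 -m crank '{"hand":[255,255,255],"translation":[[0,0,0],[0,0,0],[0,0,0]],"dr":[[-0.14,0,0],[-0.143,0,0],[-0.143,0,0]]}'; python3 - <<'E'
from h import *
to(.385,.13,.25,7.5)
c=cams.calibration("wrist");im,d=cams.get_image("wrist");P=cloud(c,d);cv2.imwrite("pics/w5.png",im);np.save("pics/w5.npy",P)
M=masks(im);n,L,st,ce=cv2.connectedComponentsWithStats(M["blue"].astype(np.uint8))
for i in range(1,n):
    if st[i,4]>200:
        Q=P[L==i];Q=Q[abs(Q[:,2]-.006)<.006];print("blue",ce[i],st[i,4],rect(Q),np.median(Q[:,2]))
m=(abs(P[...,2]-.026)<.004);n,L,st,ce=cv2.connectedComponentsWithStats(m.astype(np.uint8))
for i in range(1,n):
    if st[i,4]>300:print("rim",ce[i],st[i],rect(P[L==i]),np.median(P[L==i][:,2]))
Q=P[M["orange"]];z=Q[:,2];t=np.percentile(z,60);print("foot top z",t,rect(Q[abs(z-t)<.004]))
q=P[(P[...,2]>.22)&M["black"]];
E
```

```text
time_s: 12.8
position: [0.3866, 0.1304, 0.2521]
tool_rot: [[0.0, 0.993, 0.121], [-0.0, 0.121, -0.993], [-1.0, 0.0, 0.0]]
ft_force: [-0.1, -0.4, -2.2]
grip_width: 0.0235
t=12.80 w=0.0235 pos [0.3866 0.1304 0.2521] F [-0.1 -0.4 -2.2] -> tr [ 0.0021 -0.0017  0.0002] dr [-0.0091  0.0001 -0.0002]
blue [285.85857251  74.73999245] 5296 [381.9 238.7  96.6  62.7 -83. ] 0.00660389591532462
rim [286.44932579  67.57394519] [ 242    9   90  127 4598] [382.  238.8 123.   89.3 -82.7] 0.02658534802206247
rim [383.42833608 171.5354201 ] [373  39  22 278 607] [510.2 121.5 332.4   1.6 -81. ] 0.02591416027021709
rim [486.73684211  87.70594966] [470  67  45  43 874] [596.6 252.1  49.3  41.7   8.9] 0.024451887778370263
rim [430.34579439  89.4182243 ] [410  69  48  43 856] [537.3 242.8  51.3  41.8   9. ] 0.024475531824148522
rim [461.54228188 251.56677852] [ 441  167   43  179 2980] [628.2  46.4 248.8  21.8 -81.1] 0.024290315861458328
rim [492.94925029 259.10611303] [472 166  42 195 867] [668.6  40.3 274.    3.2 -81.2] 0.026037942316547935
rim [414.8054317  238.84880422] [ 400  168   32  151 2467] [565.4  60.3 203.3  21.4 -81.1] 0.024350249674042534
rim [  9.1155303  249.24431818] [  0 215  20  72 528] [ 64.6  -9.  100.5  22.5  82.7] 0.025330761776805072
rim [543.74626866 372.15422886] [519 347  41  37 402] [793.2 -94.8  66.1  35.4  54.5] 0.02520538179122364
foot top z 0.24283885586149884 [384.2 150.   54.3  45.2   7.2]
```

View pics/w5.png

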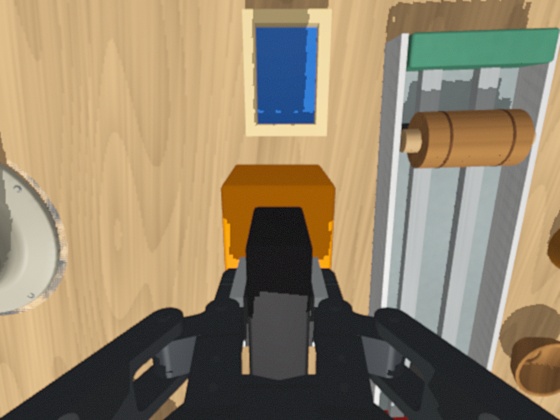

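The wrist view shows the pocket at (286,70), unobstructed, at (0.3820,0.2388) with x axis 7.3°. The paddle foot is at (278,225), and the blank is in the green cradle at (470,138). I move over the pocket and partway down.

```bash
python3 -c "
from h import *
to(.3817,.2412,.13,7.2)"; python3 -m crank '{"hand":[255,255,255,255,255],"translation":[[0,0.003,-0.03],[0,0.0085,-0.07],[0,0.0085,-0.1],[0,0.0085,-0.1106],[0,0.0085,-0.1106]],"dr":[[0,0,0],[-0.004,0,0],[-0.004,0,0],[-0.004,0,0],[-0.004,0,0]]}'; python3 -c "
from h import *
to(.3817,.2412,.12,7.2)"
```

```text
t=12.85 w=0.0233 pos [0.3866 0.1305 0.252 ] F [-0.2 -1.2 -2.5] -> tr [ 0.122   0.0086 -0.1105] dr [-0.0035  0.0001 -0.0001]
time_s: 13.35
position: [0.3809, 0.2424, 0.2518]
tool_rot: [[-0.0, 0.991, 0.13], [-0.0, 0.13, -0.991], [-1.0, -0.0, 0.0]]
ft_force: [-0.3, 0.4, -2.3]
grip_width: 0.0233
t=13.35 w=0.0233 pos [0.3809 0.2424 0.2518] F [-0.3  0.4 -2.3] -> tr [0.1318 0.0007 0.0012] dr [0.0049 0.0002 0.0004]
```

```bash
python3 -m crank '{"hand":[255,255,255,255,255],"translation":[[0.04,0,0],[0.08,0,0],[0.115,0,0],[0.132,0,0],[0.132,0,0]],"dr":[[0,0,0],[0,0,0],[0,0,0],[0,0,0],[0,0,0]]}'>/dev/null; python3 -m crank '{"hand":[255,255],"translation":[[0,0,0],[0,0,0]],"dr":[[0,0,0],[0,0,0]]}'>/dev/null; python3 - <<'E'
from h import *
to(.3817,.2412,.077,7.2)
c=cams.calibration("wrist");im,d=cams.get_image("wrist");P=cloud(c,d);cv2.imwrite("pics/w6.png",im)
M=masks(im);Q=P[M["orange"]&(np.mgrid[:420,:560][0]<300)];z=Q[:,2];print(np.percentile(z,[5,30,60,95]))
t=np.percentile(z,60);print("foot",rect(Q[abs(z-t)<.004]))
m=(abs(P[...,2]-.026)<.004);n,L,st,ce=cv2.connectedComponentsWithStats(m.astype(np.uint8))
for i in range(1,n):
    if st[i,4]>300 and 150<ce[i][0]<400:print("rim",ce[i],st[i],rect(P[L==i]))
E
```

```text
t=14.05 w=0.0233 pos [0.3819 0.2415 0.1213] F [-0.3 -0.3 -2.3] -> tr [ 0.0443 -0.0003  0.0003] dr [ 0.0036 -0.0003 -0.0025]
[0.07226052 0.11102179 0.11206267 0.11306349]
foot [379.4 261.1  54.2  45.2   7.5]
rim [362.0076904   47.36864302] [ 321    0   89  103 4031] [422.9 363.9  73.9  25.4  68.8]
rim [276.3912912  156.46446931] [ 216  134  125  139 3307] [381.5 244.9 109.9  89.4 -82.6]
```

View pics/w6.png

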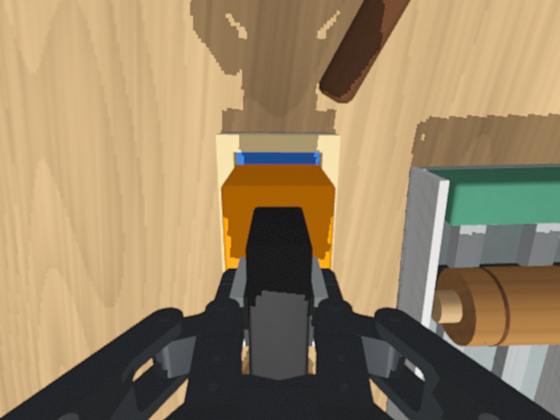

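The wrist view shows the paddle foot (278,225) centred over the pocket, with the rim evenly visible at (222-340,135). The offset is about 1 mm. I lower it slowly.

```bash
python3 -m crank '{"hand":[255,255,255,255,255],"translation":[[0.01,0,0.001],[0.02,0,0.001],[0.03,0,0.001],[0.037,0,0.001],[0.043,0,0.001]],"dr":[[0.003,0,0],[0.003,0,0],[0.003,0,0],[0.003,0,0],[0.003,0,0]]}'; python3 -m crank '{"hand":[255,255,255],"translation":[[0.001,0,0],[0.0025,0,0],[0.0025,0,0]],"dr":[[0,0,0],[0,0,0],[0,0,0]]}'
```

```text
time_s: 14.6
position: [0.381, 0.2408, 0.0761]
tool_rot: [[-0.001, 0.992, 0.127], [-0.0, 0.127, -0.992], [-1.0, -0.001, 0.0]]
ft_force: [0.3, 0.1, -2.3]
grip_width: 0.0233
time_s: 14.9
position: [0.3806, 0.2408, 0.0756]
tool_rot: [[-0.0, 0.992, 0.127], [-0.0, 0.127, -0.992], [-1.0, -0.0, 0.0]]
ft_force: [-7.7, -2.3, 19.9]
grip_width: 0.0234
```

It touches the floor at the expected height. I ease off the pressure, then release.

```bash
python3 -m crank '{"hand":[255,255],"translation":[[-0.001,0,0],[-0.0013,0,0]],"dr":[[0,0,0],[0,0,0]]}'; python3 -m crank '{"hand":[150,0,0,0,0],"translation":[[0,0,0],[0,0,0],[0,0,0],[0,0,0],[0,0,0]],"dr":[[0,0,0],[0,0,0],[0,0,0],[0,0,0],[0,0,0]]}'; python3 -m crank '{"hand":[0,0,0,0,0],"translation":[[-0.01,0,0],[-0.03,0,0],[-0.07,0,0],[-0.11,0,0],[-0.15,0,0]],"dr":[[0,0,0],[0,0,0],[0,0,0],[0,0,0],[0,0,0]]}';python3 -m crank '{"hand":[0,0,0,0,0],"translation":[[0,0,0.03],[-0.01,0,0.06],[-0.02,0,0.08],[-0.02,0,0.08],[-0.02,0,0.08]],"dr":[[0,0,0],[0,0,0],[0,0,0],[0,0,0],[0,0,0]]}'; python3 - <<'E'
from h import *
c=cams.calibration("wrist");im,d=cams.get_image("wrist");P=cloud(c,d);cv2.imwrite("pics/w7.png",im)
h,w=P.shape[:2];vv,uu=np.mgrid[:h,:w];near=np.hypot(P[...,0]-.382,P[...,1]-.239)<.09
for nm,a,b in(("handle",.1,.125),("foot+handle",.055,.125),("rim",.02,.032)):
    m=near&(P[...,2]>a)&(P[...,2]<b);Q=P[m];print(nm,m.sum(),rect(Q),np.percentile(Q[:,2],[5,50,95]).round(4))
u=np.array([-np.sin(np.radians(8.9)),np.cos(np.radians(8.9))]);v=np.array([u[1],-u[0]]);o=np.array([.597,.0315])
S=(P[...,:2]-o)@u;L=(P[...,:2]-o)@v;M=masks(im)
m=(abs(L)<.07)&(P[...,2]>.064)&(S>.1)&(S<.23);print("blank",m.sum(),np.percentile(S[m],[1,99]),np.percentile(P[m][:,2],98),rect(P[m]))
g=M["green"]&(abs(P[...,2]-.06)<.004)&(abs(L)<.08);print("green",np.percentile(S[g],[1,50,99]),rect(P[g]))
E
```

```text
time_s: 15.1
position: [0.3813, 0.2409, 0.0758]
tool_rot: [[0.0, 0.992, 0.127], [0.0, 0.127, -0.992], [-1.0, 0.001, -0.0]]
ft_force: [0.7, 0.3, -3.2]
grip_width: 0.0232
time_s: 15.6
position: [0.3812, 0.2408, 0.0758]
tool_rot: [[0.0, 0.992, 0.127], [0.0, 0.127, -0.992], [-1.0, 0.0, -0.0]]
ft_force: [0.4, -0.2, -0.5]
grip_width: 0.0852
time_s: 16.1
position: [0.3807, 0.2407, 0.2282]
tool_rot: [[0.001, 0.992, 0.127], [0.0, 0.127, -0.992], [-1.0, 0.001, -0.0]]
ft_force: [0.8, -0.3, 0.4]
grip_width: 0.0854
time_s: 16.6
position: [0.3912, 0.1616, 0.2461]
tool_rot: [[0.001, 0.992, 0.126], [0.0, 0.126, -0.992], [-1.0, 0.001, -0.0]]
ft_force: [-0.5, -0.5, -0.2]
grip_width: 0.0855
handle 2690 [381.6 238.1  69.3  24.  -82.6] [0.1131 0.1145 0.1157]
foot+handle 5882 [381.6 238.   89.5  56.  -82.6] [0.0654 0.0676 0.1153]
rim 4301 [382.  238.3 123.4  89.1 -82.8] [0.0251 0.0266 0.0279]
blank 4915 [0.14585157 0.19225694] 0.07749059149116799 [574.3 199.2 101.3  49.2   9. ]
green [0.24001032 0.25397729 0.26749019] [559.8 282.4 134.3  28.6   8.6]
```

View pics/w7.png

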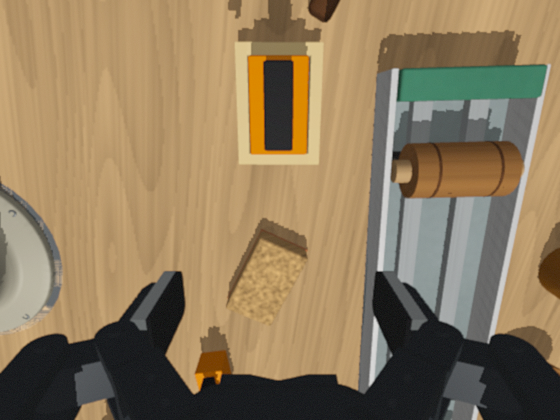

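The paddle (278,105) is seated centrally in the pocket. The blank (460,168) is in the green cradle, and the arm is clear of everything. I hand in.

```bash
python3 -c "
from rig import env
print(env.close_job())"
```

```text
the job is handed in; nothing more can be done
None
```

I gripped the middle-sized orange paddle by its handle and rolled the blank at about 0.05 m/s until it dropped into the green cradle. I then set the paddle down in its pocket, let go, backed off and handed the job in at about 16.7 s. The hand-in reports no verdict.

My last checks, from the wrist camera just before handing in:
- **Blank:** it lies about 85 mm from the green block's centre, with its centre about 48.5 mm high and within about 0.5° of square. It was already at rest when the paddle backed off.
- **Paddle:** it is within about 0.5 mm of the pocket's centre and 0.2° of square. The handle top is at 114.5 mm against 114 expected, so the sole is on the floor.
- **Robot and bench:** the gripper is open and clear. I saw nothing else moved, but did not measure each bystander. The wrist force peaked at about 21 N in the readings, when the paddle touched the pocket floor.

No check failed. The closest to a disagreement was 2–3 mm between the top and wrist views of positions, within calibration error; I used the wrist values.

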